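# Free the parts carousel and drop the terminal block

### The arm

A 7-joint arm with a two-finger parallel gripper is mounted at the origin on a cart in front of the work surface, level with it; the furniture and walls round the work are solid. World frame = base frame: x ahead of the robot, y to its left, z up, the work surface at z = 0. Lengths are in m, angles in rad, forces in N, time in s.
With the tool pointing down it reaches from about 0.425 to 0.875 m from the base axis. Payload 4.7 kg.
Tool frame: the origin (TCP) lies on the mounting face of the last link; the fingertips stand 182 mm ahead of it and the grasp point (between the pads) lies 164 mm ahead of it; z points along the fingers, y is the direction in which the jaws open and shut (so a half turn about z gives the same grasp; the last joint's range is limited). The gripper opens to 87 mm and grips with 3 to 60 N. Pads are 19 mm wide; open, the fingers measure 117 mm over their backs; the gripper's body (75 mm by 190 mm) begins 51 mm behind the grasp point.
Start: joints at [1.211, 0.321, -0.07, 1.45, 0.023, 1.371, -0.057], TCP at [0.237, -0.605, 0.405] pointing down, gripper open.
Joint ranges: [-2.86, 2.86], [-0.3, 2.09], [-1.38, 1.24], [0.06, 2.45], [-1.56, 4.7], [0.09, 2.05], [-2.69, 2.69]. Speed limits (rad/s): [2.57, 2.57, 3.14, 3.14, 3.14, 3.14, 3.14].

### API

Orientations are given as a rotation vector (axis times angle).
In Python, from bench import ctrl gives the robot as it stands. The module is installed in compiled form; this text tells all that it offers.
- The arm moves only by the tool play_rows, never from a script. Its argument "targets" is text: rows parted by semicolons, each of 7 numbers parted by spaces: the shift along the tool's x, y, z in cm, then the turn, a rotation vector about the tool's x, y, z in rad, then the opening, from -1 (shut) to 1 (fully open). In form: x y z ax ay az grip; .... A call has 1 to 20 rows; each row shifts and turns the pose as measured when the row begins, along the tool's axes as they then stand; what a row does not reach is not made up. A row lasts 1/8 s, in which the tool goes at most 62.5 mm and 10.7 degrees, less where a joint would pass 70% of its speed; a pose out of reach is approached as far as the arm can. A call is refused whole if a number of a shift passes 6.25 or a number of a turn 0.188, either way. A call with a gripper value outside its range is refused whole. The fingers move at their own pace and stop on an object; "newtons" is the grip in N (left out, the last holds). Time passes only in rows, so rows that do not move let the fingers close. It gives the time, the measured TCP pose, the force and the opening at its end, in the units of the state.
- ctrl.get_state(): the state, without advancing time (a new reading comes with each control period).
- ctrl.get_image(name): name is "side" or "top" or "wrist"; returns a dict with "pixels" (420x560x3 uint8, blue, green, red), "depth" (420x560 float32, m along the optical axis (not along the pixel's ray), 0 where there is no reading), "intrinsics" (3x3 intrinsics, pixels), "R" (3x3) and "t" (3): a world point X has camera coordinates R X + t. Camera axes: x right, y down, z forward; pixel columns grow to the right and rows downward; lengths in m; the calibration is good to about 2 mm. The wrist camera is an equidistant fisheye: a pixel r from the principal point sees the ray r / f radians off the axis. A picture is of the moment at which its call begins.
- ctrl.close_job(): hands the job in, once; it reports no verdict.
The state is a dict: "time": time; "joint_positions": joint angles; "qd": joint speeds; "joint_torque": joint torques, N m; "position": TCP position; "tool_rot": TCP orientation; "ft_force": force on the tool from outside, world axes, zero at the start; "torque": the same for the moment, N m; "grip_width": opening from 0.0 (shut) to 1.0 (fully open).
Only numpy, scipy, OpenCV 4.12 (cv2) and the standard library are available. Lean on these libraries where they do the work, as an engineer would, in place of code of your own. Each camera call takes 0.05 s, during which the arm holds its last target.

### The job

The green terminal block lies in one pocket of the white parts wheel, and a lock inside may be holding the wheel: nothing outside shows it, so try the wheel gently by a peg, and if it is held push the red lock tab fully out or, if that does not help, fully in, until the wheel turns. Then turn the wheel by its pegs until the block's pocket stands over the drop hole in the deck and the block falls into the white bin below, and let go of everything. Never force a held wheel, do not lift the block out of its pocket, and leave the solder reel, the tin, the marker and the bottle where they are.

Things in the scene. Friction and masses are not known exactly. Their poses are not given: they have to be found in the camera images.
- carousel: Fixed base: square grey deck plate 220 x 220 mm, 16 mm thick, top at z = 72 mm, on four posts. Origin on the bench under the wheel's axis; z up. The drop hole goes through the deck at x = -75 mm, y = 0 in this frame, under the wheel. The lock tab stands on the +y side.
- wheel: White wheel on the deck, 210 mm across, 14 mm thick, upper face at z = 87 mm; turns either way without end about its vertical axis (friction about 1 N at the pegs; it stops when left). Origin on the axis at its underside; x, y turn with it. Six through pockets, 18 mm wide, 39 mm long radially, centred 75 mm out at 0, 60, 120 ... degrees. Hub cap 9 mm high, 20 mm radius.
- peg_top (a point): Top (z = 115 mm) of the peg at 30 degrees in the wheel's frame. Six upright black pegs, 12 mm in diameter, stand 85 mm from the axis midway between the pockets (30, 90, 150 ... degrees) to push the wheel by. While the lock holds it the wheel still has up to 10 degrees of play in all (15 mm at the pegs), then stops hard; over 40 N on the wheel is forcing it.
- lock_tab (a point): Middle of the top edge (z = 120 mm) of the red upright lock tab, 34 mm wide and 10 mm thick along its slide. It slides along the carousel's y axis, 133 mm (fully in) to 167 mm (fully out) from the wheel's axis, hard stop at each end, friction 2 N, stays where left. x, y axes as the carousel's.
- lock_slide (a joint): Slide of the lock tab: -0.017 m fully in, +0.017 m fully out; starts anywhere. It carries a hidden tooth: the wheel is free with the tab at one end of its travel (sometimes at either), and held over some stretch of the rest. Which end frees it differs each time and cannot be seen; the wheel may be free from the start.
- drop_hole (a point): Centre of the drop hole at the deck's top face (z = 72 mm), 75 mm from the wheel's axis; 43 mm long radially, 25 mm wide. When the loaded pocket stands over it, to within about 3 degrees, the block falls through.
- bin_in (a point): Centre of the inner floor (z = 3 mm) of the open white bin fixed under the drop hole: 85 x 70 mm outside, 42 mm high; its front 24 mm stick out beyond the deck.
- green_block: Green terminal block, 11 x 30 x 12 mm, 20 g, lying in one pocket with its length radial, resting on the deck; origin at the centre of its underside, y along its length. Its top is 3 mm below the wheel's upper face.
- reel: Bystander: grey solder reel standing, 55 x 61 x 61 mm, on the bench by the carousel. Origin under its middle.
- tin: Bystander: small round tin with a red top, 39 mm across, 17 mm high. Origin under its middle.
- pen: Bystander: white marker with black cap, lying, 17 x 90 x 15 mm, y along its length. Origin under its middle.
- bottle: Bystander: green bottle with black cap, 53 mm across, 146 mm high, behind the carousel. Origin under its middle.

How it is judged:
At the end, for the whole second after the job is handed in: The green block lies inside the white bin under the drop hole (its origin within 40 x 33 mm of the bin's centre and below z = 38 mm) and stays there (x of green_block in the frame of bin_in between -0.04 and 0.04 m and y of green_block in the frame of bin_in between -0.033 and 0.033 m and height (world z) of green_block below 0.038 m); the robot touches nothing.
It fails at once if the wheel is forced (more than 40 N on it from the robot) (contact force between any of the arm, the fingers and wheel above 40 N).
It fails at once if the block is lifted out of its pocket (its origin above z = 90 mm) (height (world z) of green_block above 0.09 m).
It fails at once if the solder reel, the tin, the marker or the bottle is shifted more than 20 mm (distance of any of reel, tin, pen, bottle from where it was at the start of the episode above 0.02 m).
It also fails if it takes over 67 s, if anything falls off the work surface, if the arm or the gripper's body presses on something with over 40 N, if the wrist force passes 120 N, or if a joint passes its speed limit or range.

## Working session

There is one attempt and no reset: what is moved stays moved. The work goes in short steps, Python scripts to look and compute and a tool call to move; the robot and the scene stay as the last step left them, time stands still between calls to the robot, and variables do not carry over. Pictures are saved under pics/ and viewed, and the job is handed in when it is done.

Besides the shell and the picture viewer there is one more tool, called as name(argument=value, ...) on one line, values as JSON. play_rows: Moves the arm, as the interface text tells. Its arguments: {"type":"object","properties":{"targets":{"type":"string"},"newtons":{"type":"number"}},"required":["targets"]}

```bash
mkdir -p pics
python3 - <<'E'
from bench import ctrl
import cv2,numpy as np,pickle
s=ctrl.get_state();print(s)
d={}
for n in("side","top","wrist"):
    im=ctrl.get_image(n);d[n]=im;cv2.imwrite(f"pics/{n}0.png",im["pixels"]);print(n,im["intrinsics"],im["R"],im["t"])
pickle.dump(d,open("im0.pkl","wb"))
E
```

```text
{'time': 0.0, 'joint_positions': array([ 1.21110683,  0.32182968, -0.07010015,  1.45167834,  0.02256848,
        1.3707759 , -0.05690722]), 'qd': array([ 3.17434716e-04, -3.27380541e-04, -6.47480499e-04, -7.63599380e-05,
        3.10122805e-04, -2.63447626e-04, -1.54808727e-03]), 'joint_torque': array([ 2.25634285e-04, -4.91286242e+01, -4.03945176e-01, -3.12527883e+01,
       -6.40417007e-02,  4.37301700e-02,  1.43210900e-04]), 'position': array([ 0.23725444, -0.60493518,  0.40365527]), 'tool_rot': array([-3.08504903e+00, -5.83438592e-01,  6.50437848e-04]), 'ft_force': array([-0.22361805, -0.28778987,  0.13871548]), 'torque': array([-0.03898528,  0.051547  ,  0.03387236]), 'grip_width': 0.9986635126699864}
side [[410.60562282   0.         278.50943042]
 [  0.         410.60562282 213.93117485]
 [  0.           0.           1.        ]] [[-0.87865599 -0.47719663  0.01571743]
 [-0.27054103  0.47047943 -0.83991467]
 [ 0.39340972 -0.74224827 -0.54249083]] [0.60524556 0.12994396 0.8102344 ]
top [[432.55712892   0.         281.04642105]
 [  0.         432.55712892 199.81453135]
 [  0.           0.           1.        ]] [[ 1.07720483e-01 -9.94180788e-01  9.26307998e-04]
 [-9.72471722e-01 -1.05561840e-01 -2.07738893e-01]
 [ 2.06627799e-01  2.14769255e-02 -9.78183876e-01]] [0.14528239 0.5897717  0.84281666]
wrist [[325.1922621    0.         285.29634085]
 [  0.         325.1922621  206.39800735]
 [  0.           0.           1.        ]] [[ 0.36515388 -0.93094461 -0.0021857 ]
 [-0.89965631 -0.353483    0.25625824]
 [-0.23933484 -0.09160731 -0.96660588]] [-0.64853313 -0.02993266  0.38968482]
```

View pics/top0.png

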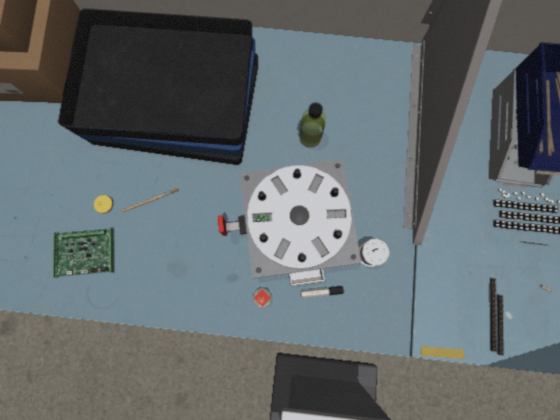

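View pics/side0.png

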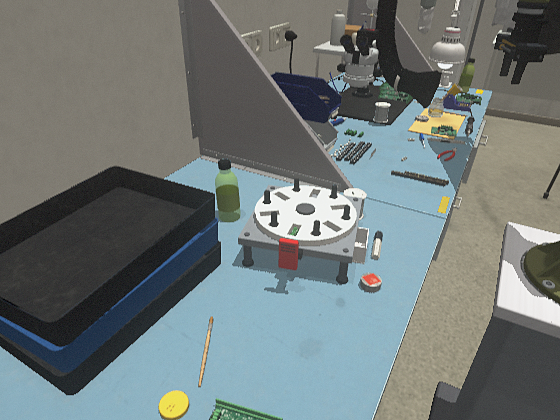

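```bash
cat > h.py <<'E'
import numpy as np,cv2
def world(im):
    K=im["intrinsics"];d=im["depth"];v,u=np.mgrid[:d.shape[0],:d.shape[1]]
    c=np.stack([(u-K[0,2])/K[0,0]*d,(v-K[1,2])/K[1,1]*d,d],-1)
    return (c-im["t"])@im["R"]
def atz(im,u,v,z):
    K=im["intrinsics"];r=np.array([(u-K[0,2])/K[0,0],(v-K[1,2])/K[1,1],1])@im["R"];c=-im["R"].T@im["t"]
    return c+r*(z-c[2])/r[2]
def proj(im,X):
    c=np.asarray(X)@im["R"].T+im["t"];K=im["intrinsics"];return c[...,:2]/c[...,2:]*K[0,0]+K[:2,2]
E
python3 - <<'E'
import pickle,cv2,numpy as np
from h import *
d=pickle.load(open("im0.pkl","rb"));im=d["top"];W=world(im);p=im["pixels"].astype(int)
B,G,R=p[...,0],p[...,1],p[...,2]
ok=im["depth"]>0
def rep(n,m):
    m=m&ok;print(n,m.sum(),np.median(W[m],0).round(4),W[m].min(0).round(3),W[m].max(0).round(3))
v,u=np.mgrid[:420,:560]
reg=(abs(u-300)<75)&(abs(v-215)<75)
m=reg&(p.min(-1)>190)&(abs(W[...,2]-.087)<.006)
rep("wheel",m)
cnt=max(cv2.findContours(m.astype(np.uint8),0,1)[0],key=len);h=cv2.convexHull(cnt)
pts=np.array([atz(im,*q[0],.087)[:2] for q in h])
A=np.c_[2*pts,np.ones(len(pts))];s=np.linalg.lstsq(A,(pts**2).sum(1),rcond=None)[0];print("circle",s[:2],np.sqrt(s[2]+s[0]**2+s[1]**2))
c=s[:2]
pk=reg&(W[...,2]>.105)&(W[...,2]<.13)&(p.max(-1)<90)
n,l,st,ce=cv2.connectedComponentsWithStats(pk.astype(np.uint8))
for i in range(1,n):
    q=W[l==i].mean(0);a=q[:2]-c;print("peg",st[i,4],ce[i],q.round(4),np.hypot(*a).round(4),np.degrees(np.arctan2(a[1],a[0])).round(1))
rep("tab",(R>150)&(G<70)&(u<235)&(u>210)&(W[...,2]>.1))
rep("tin",(R>150)&(G<70)&(u>245)&(u<280)&(v>280))
g=reg&(G>R+15)&(G>B+15)&(abs(v-217)<15)
rep("block",g);a=np.median(W[g],0)[:2]-c;print(np.degrees(np.arctan2(a[1],a[0])),np.hypot(*a))
rep("deck",reg&(abs(W[...,2]-.072)<.003))
# bolts/corners of deck
m=ok&(abs(u-300)<90)&(abs(v-215)<90)&(W[...,2]>.06)
r=cv2.minAreaRect(np.array([ (x*1000,y*1000) for x,y,z in W[(abs(W[...,2]-.072)<.004)&(abs(u-300)<64)&(abs(v-218)<64)]],np.float32));print(r,cv2.boxPoints(r))
rep("panel",(u>405)&(u<500)&(v<245)&(W[...,2]>.05))
for vv in range(10,250,30):
    mm=ok[vv,400:500]&(W[vv,400:500,2]>.03)
    q=W[vv,400:500][mm]
    if len(q):print(vv,q[q[:,2].argmax()].round(3),q[0].round(3),q[-1].round(3))
for n,(a,b) in dict(reel=(375,252),pen=(322,293),bottle=(315,110)).items(): print(n,W[b,a].round(3))
E
```

```text
wheel 5848 [0.5344 0.1678 0.0882] [0.435 0.065 0.082] [0.641 0.271 0.093]
circle [0.53793985 0.1682279 ] 0.1033464568516893
peg 52 [234.21153846 143.01923077] [0.6652 0.3133 0.1171] 0.193 48.7
peg 25 [296.96 171.76] [0.6198 0.1815 0.1147] 0.0829 9.2
peg 24 [335.125      190.33333333] [0.59   0.1027 0.1151] 0.0837 -51.5
peg 25 [261.36 194.24] [0.5664 0.2466 0.115 ] 0.0834 70.0
peg 24 [338.29166667 233.        ] [0.5062 0.0897 0.1149] 0.0847 -112.0
peg 30 [263.36666667 236.63333333] [0.4835 0.233  0.1148] 0.0846 130.0
peg 29 [302.34482759 256.72413793] [0.4532 0.1544 0.1147] 0.0858 -170.7
tab 59 [0.4984 0.3182 0.1209] [0.485 0.313 0.117] [0.514 0.324 0.124]
  return _methods._mean(a, axis=axis, dtype=dtype,
  ret = um.true_divide(
Traceback (most recent call last):
ValueError: zero-size array to reduction operation minimum which has no identity
```

Run:
```python
import cv2
im=cv2.imread("pics/top0.png")[130:310,205:400];cv2.imwrite("pics/topc.png",cv2.resize(im,None,fx=3.3,fy=3.3,interpolation=2))
```

```text
(no output)
```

View pics/topc.png

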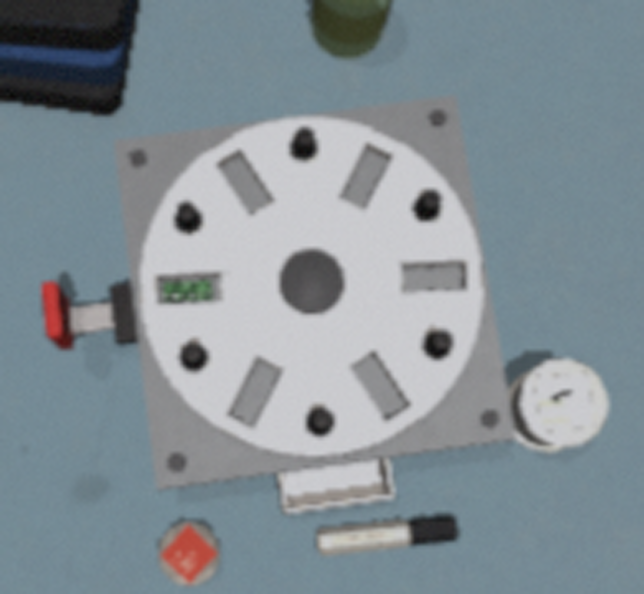

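View pics/wrist0.png

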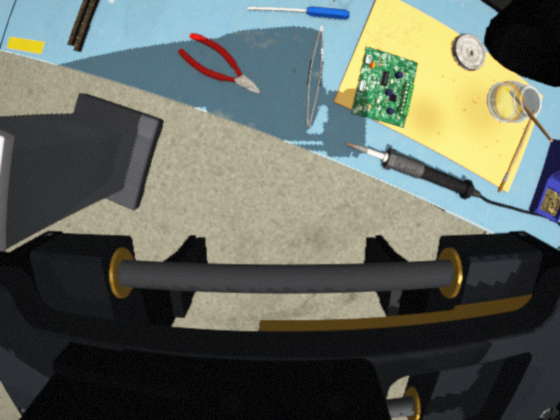

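Run:
```python
import pickle,cv2,numpy as np
from h import *
d=pickle.load(open("im0.pkl","rb"));im=d["top"];W=world(im);p=im["pixels"].astype(int)
B,G,R=p[...,0],p[...,1],p[...,2];ok=im["depth"]>0
v,u=np.mgrid[:420,:560]
m=(abs(W[...,2]-.072)<.006)&(abs(u-300)<62)&(abs(v-215)<64)&(p.max(-1)-p.min(-1)<30)
n,l,st,ce=cv2.connectedComponentsWithStats(m.astype(np.uint8))
print(st[:,4])
m=m&(np.isin(l,1+np.flatnonzero(st[1:,4]>20)))
q=W[m][:,:2].astype(np.float32)*1000;r=cv2.minAreaRect(q);print(r,cv2.boxPoints(r))
for uv in [(137,158),(437,117),(489,418),(177,461)]:
    x=atz(im,205+uv[0]/3.3,130+uv[1]/3.3,.072);print("bolt",x.round(4))
def rep(n,m):
    m=m&ok;print(n,m.sum(),np.median(W[m],0).round(4),W[m].min(0).round(3),W[m].max(0).round(3))
rep("tin",(R>G+60)&(u>245)&(u<280)&(v>280))
rep("panel",(u>405)&(u<500)&(v<245)&(W[...,2]>.05))
for vv in range(10,250,25):
    mm=ok[vv,400:500]&(W[vv,400:500,2]>.03)
    q=W[vv,400:500][mm]
    if len(q):print(vv,q[q[:,2].argmax()].round(3),q[0].round(3),q[-1].round(3))
for n,(a,b) in dict(reel=(375,252),pen=(322,293),bottle=(315,110),block=(262,217)).items(): print(n,W[b,a].round(3))
a=atz(im,205+190/3.3,130+289/3.3,.084);print(a);a=a[:2]-[.538,.168];print(np.degrees(np.arctan2(a[1],a[0])))
```

```text
[231265      4   3096      3    148    141    147     65      1      1
    160    169]
((536.749755859375, 174.6840057373047), (220.58596801757812, 235.3666534423828), 14.078893661499023) [[401.1424   262.00272 ]
 [458.39716   33.706062]
 [672.3571    87.365295]
 [615.10236  315.66196 ]]
bolt [0.6073 0.2846 0.072 ]
bolt [0.6548 0.0979 0.072 ]
bolt [0.468  0.0509 0.072 ]
bolt [0.4217 0.237  0.072 ]
tin 151 [0.3678 0.2266 0.0184] [0.352 0.211 0.014] [0.383 0.243 0.024]
panel 9729 [ 0.8215 -0.0869  0.1684] [ 0.554 -0.251  0.05 ] [ 1.024 -0.012  0.357]
10 [ 0.848 -0.094  0.347] [ 1.019 -0.009  0.097] [ 1.019 -0.212  0.127]
35 [ 0.821 -0.087  0.32 ] [ 1.006 -0.087  0.036] [ 1.021 -0.254  0.041]
60 [ 0.793 -0.097  0.293] [ 0.941 -0.087  0.035] [ 0.796 -0.105  0.289]
85 [ 0.764 -0.097  0.262] [ 0.879 -0.087  0.034] [ 0.898 -0.258  0.033]
110 [ 0.731 -0.093  0.23 ] [ 0.816 -0.087  0.036] [ 0.829 -0.252  0.047]
135 [ 0.698 -0.101  0.196] [ 0.758 -0.086  0.031] [ 0.77  -0.252  0.048]
160 [ 0.66  -0.09   0.158] [ 0.697 -0.086  0.039] [ 0.712 -0.252  0.049]
185 [ 0.623 -0.102  0.118] [ 0.642 -0.086  0.033] [ 0.623 -0.102  0.118]
210 [ 0.579 -0.092  0.077] [ 0.586 -0.087  0.032] [ 0.581 -0.103  0.073]
reel [0.483 0.006 0.061]
pen [0.39  0.102 0.016]
bottle [0.742 0.159 0.144]
block [0.526 0.242 0.086]
[0.52547441 0.24070294 0.084     ]
99.77521600372638
```

play_rows(targets="6 -0.5 0 0 0 -0.092 -1;6 -0.5 0 0 0 -0.092 -1;6 -0.6 0 0 0 -0.092 -1;6 -0.6 0 0 0 -0.092 -1;6 -0.6 0 0 0 -0.092 -1;6 -0.6 0 0 0 -0.092 -1;6 -0.6 0 0 0 -0.092 -1;6 -0.6 0 0 0 -0.092 -1")

```text
time: 1.15
position: [0.5708, -0.2654, 0.3987]
tool_rot: [-2.659, -1.664, 0.007]
ft_force: [0.5, 0.0, -0.1]
grip_width: 0.176
```

play_rows(targets="6 -1.2 0 0 0 -0.1 -0.3;6 -1.2 0 0 0 -0.1 -0.3;6 -1.2 0 0 0 -0.1 -0.3;6 -1.2 0 0 0 -0.12 -0.3;6 -1.2 0 0 0 -0.12 -0.3;6 -1.2 0 0 0 -0.12 -0.3;6 -1.2 0 0 0 -0.12 -0.3;0 0 0 0 0 -0.1 -0.3")

```text
time: 2.15
position: [0.5374, 0.1666, 0.3981]
tool_rot: [-1.64, -2.669, -0.002]
ft_force: [1.0, -0.6, -0.9]
grip_width: 0.35
```

```bash
cat >> h.py <<'E'
from scipy.spatial.transform import Rotation as Ro
def delta(s,target,yaw):
    "tool-frame cm shift to reach world target TCP; tool y toward yaw (deg), pointing down"
    R=Ro.from_rotvec(s["tool_rot"])
    y=np.radians(yaw);ty=np.array([np.cos(y),np.sin(y),0]);tz=np.array([0,0,-1.]);tx=np.cross(ty,tz)
    T=Ro.from_matrix(np.c_[tx,ty,tz]);M=R.as_matrix()
    print("tool y yaw",np.degrees(np.arctan2(M[1,1],M[0,1])).round(1),"pos",s["position"].round(4),"w",s["grip_width"]*87,"F",s["ft_force"].round(2),"t",s["time"])
    print("shift cm",(R.inv().apply(target-s["position"])*100).round(2),"turn",(R.inv()*T).as_rotvec().round(3),"j",s["joint_positions"].round(2))
E
python3 - <<'E'
from bench import ctrl
from h import *
delta(ctrl.get_state(),np.array([.4834,.2331,.35]),39.5)
E
```

```text
tool y yaw 26.9 pos [0.5374 0.1666 0.3981] w 30.432917995529525 F [ 1.01 -0.65 -0.85] t 2.15
shift cm [ 8.33 -1.8   4.89] turn [-0.003 -0.009 -0.221] j [ 0.33  0.21 -0.77  1.66  0.14  1.34  0.01]
```

play_rows(targets="4.2 -0.9 2.4 0 0 0 -0.3;4.1 -0.9 2.4 0 0 0 -0.3;0 0 0 0 0 -0.11 -0.3;0 0 0 0 0 -0.11 -0.3;0 0 0 0 0 0 -0.3")

```text
time: 2.78
position: [0.4804, 0.2359, 0.3484]
tool_rot: [-1.324, -2.839, -0.002]
ft_force: [-0.3, 0.2, -0.4]
grip_width: 0.353
```

Run:
```python
from bench import ctrl
from h import *
delta(ctrl.get_state(),np.array([.4834,.2331,.28]),39.5)
for n in("top","wrist"):
    im=ctrl.get_image(n);cv2.imwrite(f"pics/{n}1.png",im["pixels"])
    if n=="wrist":
        s=ctrl.get_state();print(im["t"])
```

```text
tool y yaw 40.0 pos [0.4804 0.2359 0.3484] w 30.72056672293121 F [-0.32  0.16 -0.38] t 2.775
shift cm [-0.47  0.07  6.83] turn [-0.003 -0.009  0.009] j [ 0.26  0.2  -0.85  1.79  0.15  1.23  0.08]
[-0.52010804 -0.13730274  0.30464015]
```

View pics/wrist1.png

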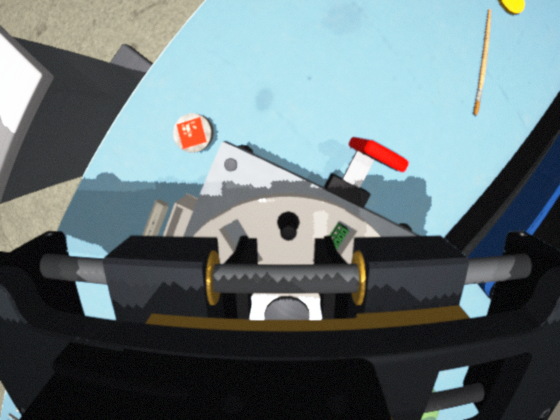

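View pics/top1.png

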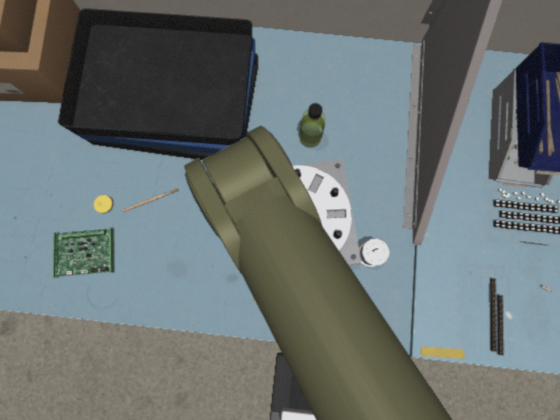

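play_rows(targets="-0.5 0.1 2 0 0 0 -0.3;0 0 2.5 0 0 0 -0.3;0 0 2.3 0 0 0 -0.3;0 0 0 0 0 0 -0.3")

```text
time: 3.38
position: [0.4853, 0.2301, 0.275]
tool_rot: [-1.336, -2.833, 0.0]
ft_force: [0.1, 0.0, 0.1]
grip_width: 0.346
```

Run:
```python
from bench import ctrl
from h import *
delta(ctrl.get_state(),np.array([.4834,.2331,.28]),39.5)
for n in("wrist","side"):
    im=ctrl.get_image(n);cv2.imwrite(f"pics/{n}2.png",im["pixels"])
```

```text
tool y yaw 39.5 pos [0.4853 0.2301 0.275 ] w 30.119501033965363 F [0.08 0.03 0.14] t 3.375
shift cm [ 0.36  0.04 -0.5 ] turn [-0.004 -0.008 -0.   ] j [ 0.23  0.28 -0.82  1.86  0.22  1.1   0.02]
```

View pics/wrist2.png

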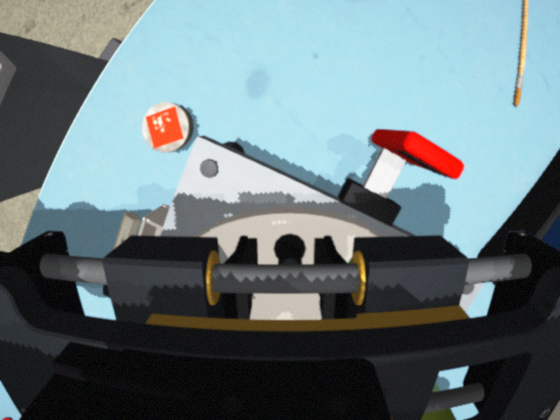

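play_rows(targets="0.3 0 -0.3 0 0 0 -0.3;0 -0.3 0 0 0 0 -0.3;0 -0.3 0 0 0 0 -0.3;0 -0.3 0 0 0 0 -0.3")

```text
time: 3.98
position: [0.4776, 0.228, 0.283]
tool_rot: [-1.339, -2.839, -0.009]
ft_force: [0.2, -0.1, 0.2]
grip_width: 0.353
```

play_rows(targets="0 -0.2 0 0 0 0 -0.3;0 -0.2 0 0 0 0 -0.3")

```text
time: 4.22
position: [0.4744, 0.2254, 0.2832]
tool_rot: [-1.339, -2.839, -0.011]
ft_force: [2.2, 0.9, -1.8]
grip_width: 0.351
```

play_rows(targets="0 -0.2 0 0 0 0 -0.3;0 -0.2 0 0 0 0 -0.3")

```text
time: 4.47
position: [0.4723, 0.2238, 0.2835]
tool_rot: [1.34, 2.841, 0.02]
ft_force: [5.5, 4.2, -5.1]
grip_width: 0.351
```

play_rows(targets="0 -0.2 0 0 0 0 -0.3;0 -0.2 0 0 0 0 -0.3")

```text
time: 4.72
position: [0.4709, 0.2225, 0.284]
tool_rot: [1.337, 2.838, 0.033]
ft_force: [5.3, 4.1, -5.9]
grip_width: 0.354
```

Run:
```python
from bench import ctrl
from h import *
delta(ctrl.get_state(),np.array([.4834,.2331,.28]),39.5)
for n in("wrist","side"):
    im=ctrl.get_image(n);cv2.imwrite(f"pics/{n}3.png",im["pixels"])
```

```text
tool y yaw 39.5 pos [0.4709 0.2225 0.284 ] w 30.76493704321195 F [ 5.28  4.09 -5.92] t 4.725
shift cm [0.02 1.63 0.43] turn [ 0.021 -0.005  0.001] j [ 0.27  0.22 -0.83  1.9   0.18  1.08  0.06]
```

View pics/wrist3.png

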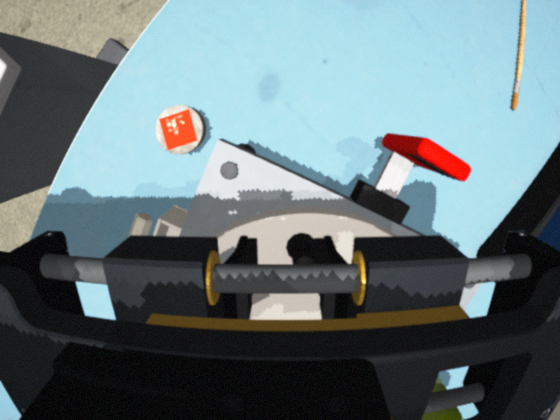

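View pics/side3.png

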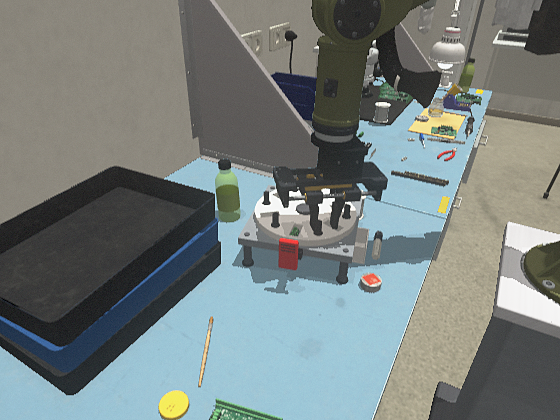

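play_rows(targets="0 -0.3 0 -0.02 0 0 -0.3;0 -0.3 0 0 0 0 -0.3")

```text
time: 5.08
position: [0.4671, 0.2195, 0.2842]
tool_rot: [1.332, 2.828, 0.07]
ft_force: [7.4, 5.9, -6.7]
grip_width: 0.348
```

play_rows(targets="0 -0.3 0 0 0 0 -0.3;0 -0.3 0 0 0 0 -0.3")

```text
time: 5.32
position: [0.4646, 0.2175, 0.285]
tool_rot: [1.329, 2.822, 0.089]
ft_force: [9.2, 7.5, -7.1]
grip_width: 0.352
```

Run:
```python
from bench import ctrl
from h import *
s=ctrl.get_state()
delta(s,np.array([.4834,.2331,.28]),39.5)
print(s["position"]+Ro.from_rotvec(s["tool_rot"]).apply([0,0,.175]))
```

```text
tool y yaw 39.6 pos [0.4646 0.2175 0.285 ] w 30.60200089161248 F [ 9.21  7.52 -7.11] t 5.325
shift cm [-0.    2.41  0.65] turn [ 0.061 -0.005  0.001] j [ 0.3   0.18 -0.84  1.93  0.14  1.03  0.09]
[0.47220674 0.22493772 0.11030993]
```

play_rows(targets="0 0.8 0 0.03 0 0 -0.3;0 0.8 0 0.03 0 0 -0.3;0 0.3 -3 0 0 0 -0.3;0 0 -3 0 0 0 -0.3;0 0 0 0 0 0 -0.3")

```text
time: 5.95
position: [0.4782, 0.2281, 0.3463]
tool_rot: [-1.335, -2.833, 0.014]
ft_force: [-0.3, 0.0, 0.2]
grip_width: 0.351
```

Run:
```python
from bench import ctrl
from h import *
import pickle
s=ctrl.get_state()
delta(s,np.array([.4984,.3182,.345]),104.4)
W=world(pickle.load(open("im0.pkl","rb"))["top"])
for u,v in[(245,100),(240,155),(180,148),(100,120),(240,165)]:print(W[v,u].round(3))
```

```text
tool y yaw 39.5 pos [0.4782 0.2281 0.3463] w 30.518037858767844 F [-0.33  0.04  0.16] t 5.95
shift cm [5.66 7.3  0.07] turn [-0.008 -0.012 -1.132] j [ 0.28  0.19 -0.85  1.8   0.14  1.24  0.08]
[0.744 0.298 0.154]
[0.677 0.314 0.003]
[0.658 0.434 0.068]
[0.687 0.596 0.11 ]
[0.654 0.311 0.001]
```

play_rows(targets="2.8 3.6 0 0 0 0 -0.3;2.8 3.6 0 0 0 0 -0.3;0 0 0 0 0 -0.165 -0.3;0 0 0 0 0 -0.165 -0.3;0 0 0 0 0 -0.165 -0.3;0 0 0 0 0 -0.165 -0.3;0 0 0 0 0 -0.165 -0.3;0 0 0 0 0 -0.165 -0.3;0 0 0 0 0 -0.165 -0.3;0 0 0 0 0 0 -0.3")

```text
time: 7.2
position: [0.494, 0.3132, 0.3321]
tool_rot: [0.476, -3.063, 0.033]
ft_force: [-0.7, 0.9, -0.2]
grip_width: 0.349
```

Run:
```python
from bench import ctrl
from h import *
s=ctrl.get_state()
delta(s,np.array([.4984,.3182,.288]),104.4)
im=ctrl.get_image("wrist");cv2.imwrite(f"pics/w4.png",im["pixels"])
```

```text
tool y yaw 107.7 pos [0.494  0.3132 0.3321] w 30.37760209083119 F [-0.68  0.93 -0.24] t 7.2
shift cm [-0.76  0.4   4.38] turn [-0.016 -0.044  0.057] j [ 0.24  0.45 -1.07  1.66  0.4   1.32  0.97]
```

View pics/w4.png

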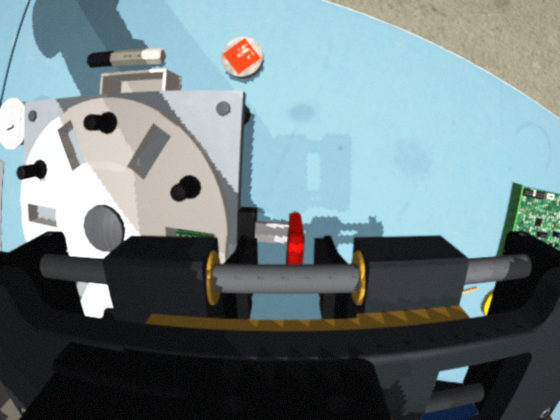

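play_rows(targets="-0.7 0.2 0 -0.016 -0.04 0.055 -0.3;0 0 2.2 0 0 0 -0.3;0 0 2.2 0 0 0 -0.3;0 0 0 0 0 0 -0.3")

```text
time: 7.75
position: [0.4987, 0.3159, 0.2821]
tool_rot: [0.383, -3.11, 0.007]
ft_force: [0.1, -0.9, -0.4]
grip_width: 0.349
```

Run:
```python
from bench import ctrl
from h import *
s=ctrl.get_state()
delta(s,np.array([.4984,.3182,.288]),104.4)
im=ctrl.get_image("wrist");cv2.imwrite(f"pics/w5.png",im["pixels"])
```

```text
tool y yaw 104.1 pos [0.4987 0.3159 0.2821] w 30.391279000789304 F [ 0.1  -0.85 -0.36] t 7.75
shift cm [-0.02  0.23 -0.59] turn [-0.003 -0.009 -0.006] j [ 0.21  0.49 -1.03  1.72  0.44  1.2   0.88]
```

View pics/w5.png

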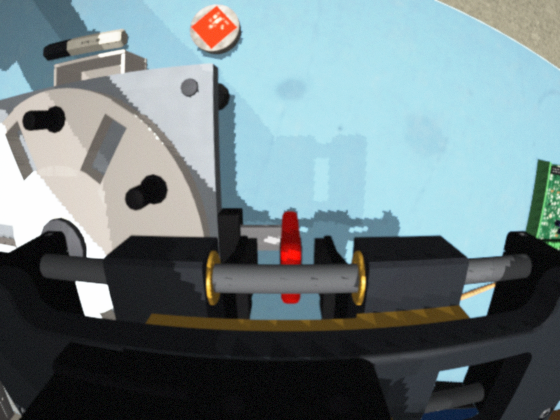

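play_rows(targets="0 0.5 0 0 0 0 -0.3;0 0.5 0 0 0 0 -0.3;0 0.4 0 0 0 0 -0.3;0 0.4 0 0 0 0 -0.3;0 0.4 0 0 0 0 -0.3")

```text
time: 8.43
position: [0.494, 0.338, 0.2839]
tool_rot: [0.382, -3.112, 0.01]
ft_force: [-0.0, -2.3, 1.2]
grip_width: 0.349
```

play_rows(targets="0 0.4 0 0 0 0 -0.3;0 0.4 0 0 0 0 -0.3;0 0.4 0 0 0 0 -0.3")

```text
time: 8.8
position: [0.4935, 0.3437, 0.2836]
tool_rot: [0.373, -3.111, 0.039]
ft_force: [-1.3, -10.2, 5.1]
grip_width: 0.352
```

play_rows(targets="0 0.4 0 0 0 0 -0.3;0 0.4 0 0 0 0 -0.3")

```text
time: 9.05
position: [0.4936, 0.3462, 0.2832]
tool_rot: [0.365, -3.11, 0.062]
ft_force: [-0.0, -10.0, 4.4]
grip_width: 0.352
```

Run:
```python
from bench import ctrl
from h import *
s=ctrl.get_state()
delta(s,np.array([.4984,.3182,.288]),104.4)
t=s["position"]+Ro.from_rotvec(s["tool_rot"]).apply([0,0,.172]);print(t, (t[:2]-[.538,.168])@[-.2487,.9686])
im=ctrl.get_image("wrist");cv2.imwrite(f"pics/w6.png",im["pixels"])
```

```text
tool y yaw 103.4 pos [0.4936 0.3462 0.2832] w 30.642715736819248 F [ -0.03 -10.     4.39] t 9.05
shift cm [ 0.18 -2.85 -0.37] turn [-0.038 -0.015 -0.018] j [ 0.11  0.51 -1.    1.68  0.48  1.24  0.8 ]
[0.49264237 0.33922851 0.1113236 ] 0.1771323819021578
```

play_rows(targets="0 -0.7 0 -0.038 0 0 -0.3;0 -0.3 -2.5 0 0 0 -0.3;0 0 -3 0 0 0 -0.3;0 0 0 0 0 0 -0.3")

```text
time: 9.6
position: [0.4968, 0.338, 0.3407]
tool_rot: [0.364, -3.107, -0.004]
ft_force: [0.0, -0.5, 0.1]
grip_width: 0.352
```

Run:
```python
from bench import ctrl
from h import *
s=ctrl.get_state()
a=np.radians(132)
delta(s,np.array([.538+.085*np.cos(a),.168+.085*np.sin(a),.34]),42)
im=ctrl.get_image("wrist");cv2.imwrite(f"pics/w7.png",im["pixels"])
```

```text
tool y yaw 103.4 pos [0.4968 0.338  0.3407] w 30.609869066754108 F [ 0.02 -0.52  0.06] t 9.6
shift cm [  4.   -10.03   0.09] turn [-0.003 -0.013  1.071] j [ 0.19  0.46 -1.06  1.63  0.4   1.3   0.87]
```

View pics/w7.png

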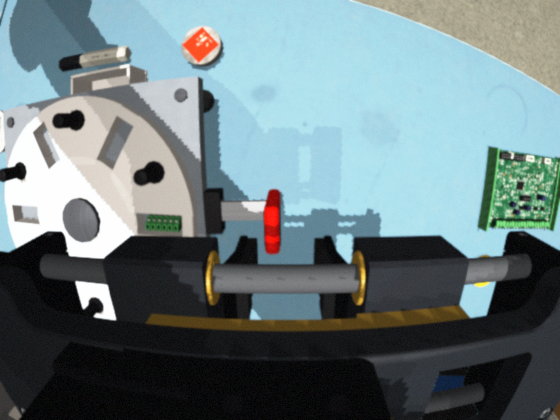

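play_rows(targets="2 -5 0 0 0 0 -0.3;2 -5 0 0 0 0 -0.3;0 0 0 0 0 0.17 -0.3;0 0 0 0 0 0.17 -0.3;0 0 0 0 0 0.17 -0.3;0 0 0 0 0 0.17 -0.3;0 0 0 0 0 0.17 -0.3;0 0 0 0 0 0.17 -0.3;0 0 0 0 0 0.05 -0.3;0 0 0 0 0 0 -0.3")

```text
time: 10.9
position: [0.477, 0.2276, 0.3285]
tool_rot: [-1.313, -2.824, 0.016]
ft_force: [-0.2, 0.5, -0.9]
grip_width: 0.35
```

```bash
cat >> h.py <<'E'
def fproj(im,X):
    c=np.asarray(X)@im["R"].T+im["t"];r=np.hypot(c[0],c[1]);th=np.arctan2(r,c[2]);K=im["intrinsics"]
    return K[:2,2]+c[:2]/r*th*K[0,0]
E
python3 - <<'E'
from bench import ctrl
from h import *
s=ctrl.get_state()
a=np.radians(132)
delta(s,np.array([.538+.085*np.cos(a),.168+.085*np.sin(a),.278]),42)
im=ctrl.get_image("wrist");p=im["pixels"].copy()
for t in(126,129,132,135):
    a=np.radians(t);q=fproj(im,np.array([.538+.085*np.cos(a),.168+.085*np.sin(a),.115]));print(t,q.round(1))
cv2.imwrite(f"pics/w8.png",p)
E
```

```text
tool y yaw 40.1 pos [0.477  0.2276 0.3285] w 30.4636916812085 F [-0.23  0.5  -0.88] t 10.9
shift cm [-0.09  0.65  5.04] turn [-0.02  -0.02  -0.033] j [ 0.35  0.23 -0.94  1.81  0.18  1.22  0.06]
126 [313.  241.9]
129 [306.  241.6]
132 [299.  241.7]
135 [292. 242.]
```

View pics/w8.png

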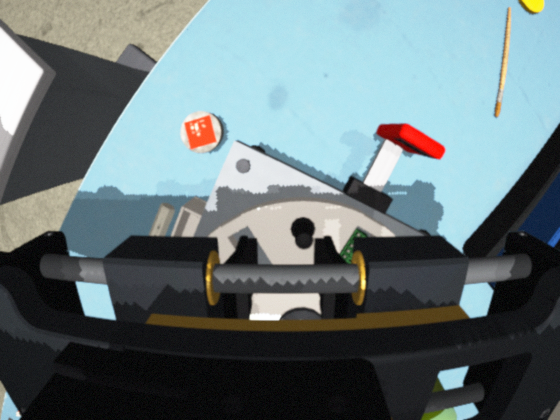

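Run:
```python
from bench import ctrl
from h import *
im=ctrl.get_image("wrist")
for n,X in dict(tin=(.3678,.2266,.018),bolt=(.4217,.237,.072),tab=(.538-.2487*.167,.168+.9686*.167,.12),cap=(.538,.168,.096),pegbase=(.4825,.2315,.087)).items():print(n,fproj(im,np.array(X)).round(1))
print(-im["R"].T@im["t"])
d=im["depth"];print(d[225,302],d[228,302],d[132,200])
def back(u,v):
    K=im["intrinsics"];q=np.array([u,v])-K[:2,2];r=np.hypot(*q);th=r/K[0,0];z=d[v,u]
    c=np.array([q[0]/r*np.tan(th)*z,q[1]/r*np.tan(th)*z,z]);return (c-im["t"])@im["R"]
for uv in[(302,225),(300,228),(304,222),(200,132),(243,166)]:print(uv,back(*uv).round(4))
```

```text
tin [198.9 131.2]
bolt [241.9 166.4]
tab [423.1 141.3]
cap [300.3 333.4]
pegbase [300.  229.2]
[0.43195962 0.28185179 0.30912342]
0.22091904 0.21456112 0.28459865
(302, 225) [0.4792 0.237  0.0973]
(300, 228) [0.4784 0.2356 0.1023]
(304, 222) [0.4802 0.2383 0.0913]
(200, 132) [0.3691 0.2267 0.0181]
(243, 166) [0.4222 0.238  0.0733]
```

play_rows(targets="0 0.5 1.5 -0.02 -0.02 -0.02 -0.3;0 0 1.6 0 0 0 -0.3;0 0 1.6 0 0 0 -0.3;0 0 0 0 0 0 -0.3")

```text
time: 11.5
position: [0.4803, 0.2305, 0.2786]
tool_rot: [-1.293, -2.862, 0.001]
ft_force: [-0.3, 0.5, 0.3]
grip_width: 0.351
```

play_rows(targets="0 -0.4 0 0 0 0 -0.3;0 -0.4 0 0 0 0 -0.3;0 -0.3 0 0 0 0 -0.3;0 -0.2 0 0 0 0 -0.3;0 -0.2 0 0 0 0 -0.3")

```text
time: 12.12
position: [0.4689, 0.2206, 0.2802]
tool_rot: [1.293, 2.862, 0.003]
ft_force: [0.9, 0.6, -0.9]
grip_width: 0.349
```

play_rows(targets="0 -0.2 0 0 0 0 -0.3;0 -0.2 0 0 0 0 -0.3;0 -0.2 0 0 0 0 -0.3")

```text
time: 12.5
position: [0.4643, 0.2163, 0.2803]
tool_rot: [1.293, 2.862, 0.004]
ft_force: [0.7, 0.4, 0.4]
grip_width: 0.345
```

Run:
```python
from bench import ctrl
from h import *
s=ctrl.get_state()
delta(s,np.array([.4834,.2331,.28]),39.5)
t=(s["position"]+Ro.from_rotvec(s["tool_rot"]).apply([0,0,.175]));a=t-[.538,.168,0];print(t,np.hypot(*a[:2]),np.degrees(np.arctan2(a[1],a[0])))
```

```text
tool y yaw 41.4 pos [0.4643 0.2163 0.2803] w 30.037446122599555 F [0.72 0.4  0.36] t 12.5
shift cm [-0.    2.54  0.04] turn [0.003 0.    0.033] j [ 0.36  0.24 -0.93  1.91  0.21  1.09  0.07]
[0.4646792  0.21655551 0.10532765] 0.08794076457585329 146.48612999883215
```

play_rows(targets="-0.2 0.3 0 0 0 -0.13 -0.63;-0.1 0 0 0 0 -0.13 -0.63;0 0 0 0 0 0 -0.63")

```text
time: 12.88
position: [0.4684, 0.2158, 0.2804]
tool_rot: [0.901, 3.008, 0.002]
ft_force: [0.4, 0.8, -0.8]
grip_width: 0.196
```

```bash
cat > st.py <<'E'
from bench import ctrl
from h import *
s=ctrl.get_state()
delta(s,s["position"],0)
t=(s["position"]+Ro.from_rotvec(s["tool_rot"]).apply([0,0,.175]));a=t-[.538,.168,0];print(t.round(4),np.hypot(*a[:2]).round(4),np.degrees(np.arctan2(a[1],a[0])).round(2))
E
python3 st.py
```

```text
tool y yaw 56.6 pos [0.4684 0.2158 0.2804] w 17.073115234395605 F [ 0.39  0.83 -0.85] t 12.875
shift cm [0. 0. 0.] turn [0.002 0.    0.989] j [ 0.39  0.26 -0.97  1.9   0.24  1.1   0.32]
[0.4688 0.216  0.1054] 0.0842 145.29
```

play_rows(targets="-0.04 -0.8 0 0 0 -0.094 -0.63;-0.04 -0.8 0 0 0 -0.094 -0.63;-0.04 -0.8 0 0 0 -0.094 -0.63;-0.04 -0.8 0 0 0 -0.094 -0.63;-0.04 -0.8 0 0 0 -0.094 -0.63")

```text
time: 13.5
position: [0.454, 0.1792, 0.2806]
tool_rot: [0.171, 3.135, 0.005]
ft_force: [0.8, 1.0, -0.8]
grip_width: 0.182
```

```bash
python3 st.py
```

```text
tool y yaw 83.8 pos [0.454  0.1792 0.2806] w 15.847366789797135 F [ 0.77  1.04 -0.8 ] t 13.5
shift cm [0. 0. 0.] turn [ 4.000e-03 -1.000e-03  1.462e+00] j [ 0.56  0.2  -1.06  1.97  0.19  1.08  0.88]
[0.4543 0.1798 0.1056] 0.0845 171.99
```

play_rows(targets="-0.02 -0.8 0 0 0 -0.092 -0.63;-0.04 -0.8 0 0 0 -0.092 -0.63;-0.04 -0.8 0 0 0 -0.092 -0.63;-0.04 -0.8 0 0 0 -0.092 -0.63;-0.04 -0.8 0 0 0 -0.092 -0.63;-0.04 -0.8 0 0 0 -0.092 -0.63")

```text
time: 14.25
position: [0.4604, 0.1328, 0.2806]
tool_rot: [-0.696, 3.062, 0.006]
ft_force: [-0.3, 1.2, 0.5]
grip_width: 0.186
```

```bash
python3 st.py
```

```text
tool y yaw 115.6 pos [0.4604 0.1328 0.2806] w 16.18274156277094 F [-0.3   1.2   0.47] t 14.25
shift cm [0. 0. 0.] turn [ 4.000e-03 -2.000e-03  2.018e+00] j [ 0.73  0.19 -1.13  1.98  0.19  1.08  1.53]
[0.4604 0.1335 0.1056] 0.0849 -156.03
```

play_rows(targets="-0.04 -0.8 0 0 0 -0.092 -0.63;-0.04 -0.8 0 0 0 -0.092 -0.63;-0.04 -0.8 0 0 0 -0.092 -0.63")

```text
time: 14.62
position: [0.4729, 0.1131, 0.2805]
tool_rot: [1.113, -2.938, -0.007]
ft_force: [-0.4, 1.1, 0.6]
grip_width: 0.185
```

```bash
python3 st.py
python3 - <<'E'
from bench import ctrl
import cv2
im=ctrl.get_image("wrist");cv2.imwrite("pics/w9.png",im["pixels"])
im=ctrl.get_image("top");cv2.imwrite("pics/t9.png",im["pixels"])
E
```

```text
tool y yaw 131.5 pos [0.4729 0.1131 0.2805] w 16.12039494655336 F [-0.43  1.11  0.63] t 14.625
shift cm [0. 0. 0.] turn [ 0.004 -0.004  2.295] j [ 0.79  0.23 -1.16  1.97  0.23  1.09  1.82]
[0.4725 0.1138 0.1055] 0.085 -140.37
```

View pics/w9.png

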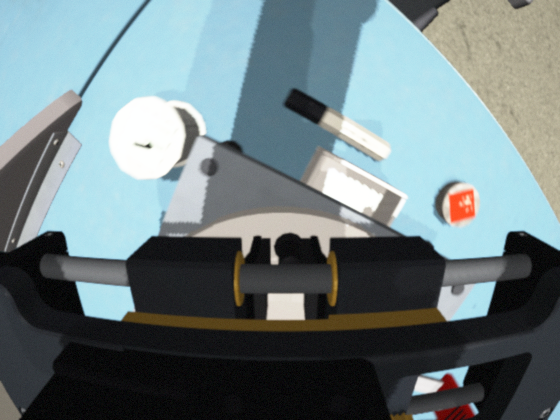

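View pics/t9.png

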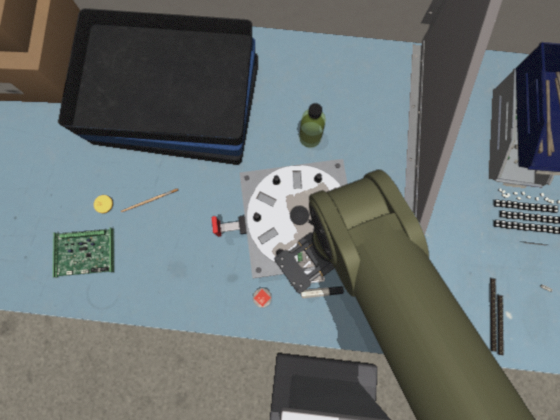

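```bash
cat > ph.py <<'E'
from bench import ctrl
from h import *
im=ctrl.get_image("top");W=world(im);p=im["pixels"].astype(int);v,u=np.mgrid[:420,:560]
dd=np.hypot(W[...,0]-.538,W[...,1]-.168)
m=(W[...,2]>.108)&(W[...,2]<.122)&(p.max(-1)<90)&(dd>.07)&(dd<.1)
n,l,st,ce=cv2.connectedComponentsWithStats(m.astype(np.uint8))
for i in range(1,n):
    if st[i,4]<12: continue
    a=W[l==i].mean(0)[:2]-[.538,.168];t=np.degrees(np.arctan2(a[1],a[0]));print(st[i,4],ce[i].round(),np.hypot(*a).round(4),t.round(1),(t%60).round(1))
g=(p[...,1]>p[...,0]+12)&(p[...,1]>p[...,2]+12)&(dd<.13)
if g.any():print("green",g.sum(),W[g].mean(0).round(3))
E
python3 ph.py
```

```text
20 [318. 176.] 0.0829 -20.9 39.1
22 [276. 178.] 0.0831 39.8 39.8
24 [257. 215.] 0.0843 100.1 40.1
13 [279. 251.] 0.084 158.2 38.2
green 54 [0.46  0.153 0.069]
```

play_rows(targets="-0.02 -0.3 0 0 0 -0.035 -0.63;-0.02 -0.2 0 0 0 -0.025 -0.63;-0.01 -0.2 0 0 0 -0.02 -0.63")

```text
time: 15.15
position: [0.4775, 0.1085, 0.2802]
tool_rot: [1.226, -2.891, -0.007]
ft_force: [-0.8, -0.1, 1.3]
grip_width: 0.184
```

```bash
python3 st.py;python3 ph.py
```

```text
tool y yaw 136.0 pos [0.4775 0.1085 0.2802] w 15.99685877982757 F [-0.85 -0.12  1.27] t 15.15
shift cm [0. 0. 0.] turn [ 0.003 -0.005  2.373] j [ 0.8   0.25 -1.17  1.96  0.25  1.1   1.9 ]
[0.477  0.1091 0.1052] 0.0848 -136.03
21 [316. 175.] 0.0827 -17.7 42.3
19 [274. 180.] 0.0832 43.1 43.1
24 [257. 218.] 0.0844 103.4 43.4
23 [282. 252.] 0.0848 162.1 42.1
green 46 [0.464 0.146 0.02 ]
```

play_rows(targets="0 0 0 0 0 0 -0.3;0 0 0 0 0 0 -0.3;0 0 -3 0 0 0 -0.3;0 0 -4 0 0 0 -0.3;0 0 -4 0 0 0 -0.3;-5 0 0 0 0 0 -0.3;-5 0 0 0 0 0 -0.3;0 0 0 0 0 0 -0.3")

```text
time: 16.2
position: [0.5497, 0.179, 0.3993]
tool_rot: [-1.206, 2.892, -0.024]
ft_force: [-0.8, -0.3, -1.0]
grip_width: 0.349
```

```bash
python3 st.py;python3 ph.py;python3 - <<'E'
from bench import ctrl
import cv2
for n in("wrist","top","side"):
    im=ctrl.get_image(n);cv2.imwrite(f"pics/{n}10.png",im["pixels"])
im=cv2.imread("pics/top10.png")[130:310,205:400];cv2.imwrite("pics/top10c.png",cv2.resize(im,None,fx=3.3,fy=3.3,interpolation=2))
E
```

```text
tool y yaw 135.3 pos [0.5497 0.179  0.3993] w 30.35431315697587 F [-0.83 -0.29 -0.96] t 16.2
shift cm [0. 0. 0.] turn [-0.006  0.021  2.361] j [ 0.6   0.39 -1.2   1.62  0.38  1.38  1.72]
[0.552  0.1771 0.2243] 0.0167 32.92
23 [326. 248.] 0.0853 -138.0 42.0
25 [282. 253.] 0.0859 162.8 42.8
green 60 [0.468 0.146 0.011]
```

View pics/top10c.png

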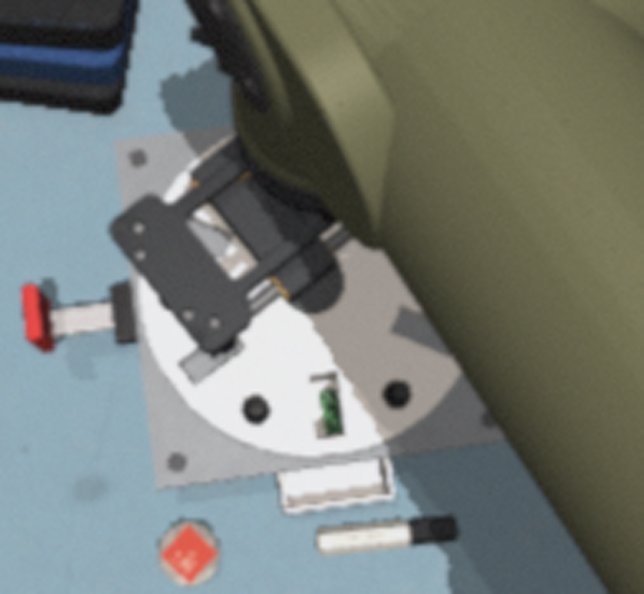

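View pics/wrist10.png

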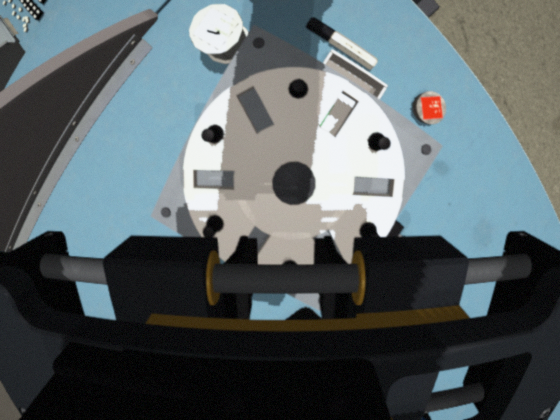

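```bash
python3 -c "
from bench import ctrl
print(ctrl.get_state()['ft_force']);print(ctrl.close_job())"
```

```text
[ 0.82840165 -0.6434625  -0.47222274]
the job is handed in; nothing more can be done
None
```

The green block is in the white bin, and I handed the job in at about 16 s of the 67 s allowed.

- **Testing the wheel:** I tried it gently by a peg. It was held: it stopped after a few millimetres, with a highest reading of about 14 N at the wrist (limit 40 N).
- **Freeing it:** I pushed the red lock tab out to its stop, about 167 mm from the axis. The wheel then turned with about 1 N.
- **Dropping the block:** I turned the wheel about 94° by one peg, with the peg loosely between the fingers. The block fell through the drop hole.

**Last checks:**
- The top camera put the block at about (0.468, 0.146), with its visible surface at about z = 0.011 m. The bin centre I worked out is (0.465, 0.149).
- The gripper was up and clear of everything, with the wrist force at about 1 N.
- The tin, marker and reel looked unmoved in the last pictures. I did not re-measure the bystanders, and I did not check the bottle in the final views.
- The pegs put the wheel 1 to 2° short of my computed hole direction, which is within the 3° tolerance.

No check failed.

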